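Level the sagging casting table with a wedge, then seat its plate

ROBOT

A 6-joint arm with a two-finger parallel gripper is mounted at the origin on a cart in front of the work surface, level with it; the furniture and walls round the work are solid. World frame = base frame: x ahead of the robot, y to its left, z up, the work surface at z = 0. Lengths are in m, angles in rad, forces in N, time in s.
With the tool pointing down it reaches from about 0.375 to 0.9 m from the base axis. Payload 3.1 kg.
Tool frame: the origin (TCP) lies where the fingers leave the gripper's body, on its centre line; the fingertips stand 70 mm ahead of it and the grasp point (between the pads) lies 51 mm ahead of it; z points along the fingers, y is the line along which they close (so a half turn about z gives the same grasp; the last joint's range is limited). The gripper opens to 87 mm and grips with 3 to 60 N. Pads are 19 mm wide; open, the fingers measure 117 mm over their backs; the gripper's body (75 mm by 190 mm) begins 51 mm behind the grasp point.
Start: joints at [-1.304, 0.527, 1.433, -0, 1.181, -0.178], TCP at [0.27, -0.564, 0.292] pointing down, gripper open.
Joint ranges: [-3.08, 3.08], [-0.75, 2.2], [0.22, 2.44], [-1.43, 4.57], [0, 2.65], [-2.85, 2.85]. Speed limits (rad/s): [2.79, 2.79, 3.14, 3.14, 3.14, 3.14].

INTERFACE

Orientations are given as a unit quaternion [x, y, z, w].
In Python, from rig import robot gives the robot as it stands.
- The arm moves only by the tool send_rows, never from a script. Its argument "deltas" is text: rows parted by semicolons, each of 7 numbers parted by spaces: the shift along the tool's x, y, z in mm, then the turn, a rotation vector about the tool's x, y, z in degrees, then the opening, from 0 (shut) to 1 (fully open). A call has 1 to 10 rows; each row shifts and turns the commanded pose from where the row before left it, along the tool's axes as they then stand; what a row does not reach is not made up. A row lasts 1/8 s, in which the tool goes at most 62.5 mm and 10.7 degrees, less where a joint would pass 70% of its speed; a pose out of reach is approached as far as the arm can. A call is refused whole if a number of a shift passes 62.5 or a number of a turn 10.7, either way. A call with a gripper value outside its range is refused whole. The fingers move at their own pace and stop on an object; "newtons" is the grip in N (left out, the last holds). Time passes only in rows, so rows that do not move let the fingers close. It gives the time, the measured TCP pose, the force, the opening and the grip force at its end, in the units of the state.
- robot.get_obs(): the state, without advancing time (a new reading comes with each control period).
- robot.camera(name): name is "scene" or "top" or "wrist"; returns a dict with "image" (420x560x3 uint8, red, green, blue), "depth" (420x560 float32, m along the optical axis (not along the pixel's ray), 0 where there is no reading), "fovy" (degrees; the focal length in pixels is half the picture's height over the tangent of half this angle, whatever the lens; pixels are square), "cx", "cy" (the principal point, pixels), "k1" (the pictures are not rectified: a ray, as slopes to the right and down, at radius r is drawn at 1 + k1 r^2 times it, then the intrinsics apply), "rvec" (rotation vector, rad) and "tvec" (3), from world to camera coordinates, as OpenCV has them. Camera axes: x right, y down, z forward; pixel columns grow to the right and rows downward; lengths in m; the calibration is good to about 2 mm. A picture is of the moment at which its call begins.
- robot.hand_in(): hands the job in; it is judged then, once.
Trained networks look in the newest picture that a camera, given by its name, has taken for a name from the list of things; names that differ only in an ending like _2 or _b are one class to them, and where a whole thing is asked for, a point or a joint stands for the part that bears it (a point fixed in the world has none). Each returns a list of dicts, best first, with "p" (0 to 1); they miss things now and then, are a little off and sometimes report something else, mostly with a low value. They report only what shows in the picture. A call takes as long as a camera call. They do not tell look-alikes from the thing itself.
- robot.find_in(camera, thing): "box" ([left, top, right, bottom] in pixels, round what is visible of it).
- robot.cut_out(camera, thing): "region" (420x560 bool, what is visible of it) and "box" ([left, top, right, bottom] in pixels, round what is visible of it).
The state is a dict: "time": time; "q": joint angles; "joint_velocities": joint speeds; "joint_torque": joint torques, N m; "position": TCP position; "tool_rot": TCP orientation; "ft_force": force on the tool from outside, world axes, zero at the start; "moment": the same for the moment, N m; "grip_width": finger opening in m; "grip_force": force on a finger pad.
Only numpy, scipy, OpenCV 4.12 (cv2) and the standard library are available. Lean on these libraries where they do the work, as an engineer would, in place of code of your own. Each camera call takes 0.05 s, during which the arm holds its last target. There are 200 camera calls.

TASK

The hinged steel table in the levelling stand has sagged at its open front. Push the taller of the two grey wedges, thin end first and square to the stand, along the worktop under the middle of the table's front edge until the table has come up level against its stops and the wedge is jammed tight; only then lower the mounting plate with the plaster block over the table's two pins until it lies flush. Leave the wedge jammed in place and do not disturb the other things on the worktop.

Things in the scene. Friction and masses are not known exactly. Their poses are not given: they have to be found in the camera images.
- stand: Aluminium levelling stand fixed to the worktop, 170 (x) x 156 (y) mm, origin on the worktop under its middle; +x runs from the open front to the hinge: the way the wedge goes in. Side rails 12 mm high at y = +-71 mm; on them at x = -60 mm front posts 52 mm high, lips reaching in to y = +-49 mm over the table (upper stop). Bare worktop 112 mm wide between the posts; rear bar at x = 71 mm.
- table (a joint): Angle of the steel table (140 x 120 x 10 mm, 0.5 kg) in the stand, rad: -0.111 = sagged, front low, on its lower stop; 0 = level, against the upper stop. Hinge line along the stand's y at x = 65 mm, z = 33 mm, nearly free. Level, its underside is at 28 mm and its top at 38 mm; it starts sagged, the lower front edge 13 mm over the worktop.
- table_front (a point): Middle of the table's lower front edge, which the wedge lifts: stand x = -70 mm, y = 0. Its z is the gap above the worktop.
- seat (a point): Middle of the table's top face, moves with the table; z is its normal, x and y as the stand's when level. Two locating pins stand on this face at x = 0, y = -42 and +42 mm: 10 mm diameter, 22 mm tall, the last 7 mm tapering to 4 mm.
- wedge: Tall grey plastic wedge 165 x 40 mm, 0.16 kg or so. Origin mid-underside, +x to its thin end. At x = 82.5 mm it is 4 mm thick; the ramp rises evenly to 34 mm at x = -42.5 mm (28 mm thick, as the level table needs, 100 mm from the thin end). From there to x = -82.5 mm a square heel 48 mm tall and 40 mm wide, to grip across. Friction keeps it where it is pushed.
- wedge_tip (a point): Middle of the bottom edge of the tall wedge's thin end, axes as the wedge's.
- wedge_heel (a point): Centre of the tall wedge's heel, 24 mm above its underside: grip here across the 40 mm. Axes as the wedge's.
- short_wedge: Low wedge of the same grey plastic and form: 136 mm long, 40 mm wide, ramp from 4 to only 18 mm, heel 36 mm long and 32 mm tall. Too low to level the table; a bystander. Origin mid-underside, +x to its thin end.
- plate: Aluminium mounting plate 80 (x) x 116 (y) x 10 mm, 0.35 kg or so, origin mid-underside, z up. Two through holes, 14 mm diameter, chamfered, at x = 0, y = -42 and +42 mm. In its middle a plaster block 34 (x) x 52 (y) mm, from 10 to 44 mm above the underside: grip across the 34 mm. It fits the pins either way round.
- cast_upper: Bystander: ivory plaster study cast of a jaw, 65 x 62 x 28 mm. Origin at the middle of its underside.
- cast_lower: Bystander: tan plaster study cast of a jaw, 58 x 64 x 28 mm. Origin at the middle of its underside.
- cups: Bystander: stack of upturned white cups, 74 mm across, 84 mm tall. Origin at the middle of its underside.
- gauze_pack: Bystander: small carton, 94 (its x) x 62 x 36 mm. Origin at the middle of its underside.
- pot: Bystander: small white pot with a lid, 49 mm across, 82 mm tall. Origin at the middle of its underside.
- bottle: Bystander: dropper bottle, 26 mm across, 68 mm tall. Origin at the middle of its underside.
Not all that is in view belongs to the job. Leave any green look-alike of the plate alone.

How it is judged:
By the outcome, as a careful person would: the job done as asked, in the order asked, and still so for the second after the job is handed in, with the robot touching nothing.
It also fails if it takes over 58 s, if anything falls off the work surface, if the arm or the gripper's body presses on something with over 40 N, if the wrist force passes 120 N, or if a joint passes its speed limit or range.

## Working session

There is one attempt and no reset: what is moved stays moved. The work goes in short steps, Python scripts to look and compute and a tool call to move; the robot and the scene stay as the last step left them, time stands still between calls to the robot, and variables do not carry over. Pictures are saved under pics/ and viewed, at most 10 in all, crops included, and the job is handed in when it is done.

Besides the shell and the picture viewer there is one more tool, called as name(argument=value, ...) on one line, values as JSON. send_rows: Moves the arm, as the interface text tells. Its arguments: {"type":"object","properties":{"deltas":{"type":"string"},"newtons":{"type":"number"}},"required":["deltas"]}

```bash
ls; mkdir -p pics; cat > h.py <<'E'
import numpy as np, cv2
from rig import robot
from scipy.spatial.transform import Rotation as R
def cloud(c):
    h,w=c["depth"].shape; f=h/2/np.tan(np.radians(c["fovy"])/2)
    v,u=np.mgrid[:h,:w].astype(float)
    xd=(u-c["cx"])/f; yd=(v-c["cy"])/f; x,y=xd.copy(),yd.copy()
    for _ in range(15):
        s=1+c["k1"]*(x*x+y*y); x=xd/s; y=yd/s
    d=c["depth"]; P=np.stack([x*d,y*d,d],-1)
    M=cv2.Rodrigues(np.array(c["rvec"],float))[0]
    P=(P-np.array(c["tvec"]).ravel())@M
    P[d<=0]=np.nan
    return P
def save(c,n,box=None,s=1):
    im=c["image"][:,:,::-1]
    if box: im=im[box[1]:box[3],box[0]:box[2]]
    cv2.imwrite("pics/"+n,cv2.resize(im,None,fx=s,fy=s))
E
cat > a.py <<'E'
from h import *
a=robot.camera("scene"); b=robot.camera("top")
im=np.hstack([a["image"],b["image"]])
save(a,"s.png",s=1.4);save(b,"t.png",s=1.4)
for n,c in(("top",b),("scene",a)):
    P=cloud(c)
    for t in["stand","table","wedge","short_wedge","plate","cast_upper","cast_lower","cups","gauze_pack","pot","bottle"]:
        for r in robot.cut_out(n,t)[:2]:
            if r["p"]<.2: continue
            q=P[r["region"]]; q=q[~np.isnan(q[:,0])]
            q=q[q[:,2]>.004]
            if len(q)<10: continue
            rr=cv2.minAreaRect((q[:,:2]*1000).astype(np.float32))
            print(n,t,round(r["p"],2),np.array(r["box"]).round(),"c",np.round(rr[0]),np.round(rr[1]),round(rr[2],1),"zmax",np.round(np.percentile(q[:,2],98)*1000))
E
python3 a.py
```

```text
pics
top stand 0.7 [210. 184. 262. 231.] c [513. 126.] [170. 158.] 88.3 zmax 53.0
top stand 0.37 [262. 228. 286. 251.] c [410.   6.] [58. 58.] 89.8 zmax 30.0
top table 0.61 [216. 188. 257. 229.] c [514. 127.] [141. 124.] 88.0 zmax 43.0
top wedge 0.65 [355. 177. 402. 207.] c [ 566. -334.] [164.  43.] 68.8 zmax 52.0
top short_wedge 0.83 [369. 228. 415. 255.] c [ 398. -370.] [ 42. 134.] 20.7 zmax 37.0
top plate 0.74 [ 94. 246. 123. 285.] c [322. 540.] [ 86. 118.] 86.9 zmax 48.0
top plate 0.71 [227. 235. 250. 257.] c [389. 121.] [67. 70.] 0.1 zmax 89.0
top cast_upper 0.6 [262. 229. 285. 252.] c [408.   4.] [62. 61.] 89.9 zmax 30.0
top cast_lower 0.5 [282. 160. 299. 184.] c [630. -42.] [55. 64.] 85.2 zmax 31.0
top cast_lower 0.29 [182. 257. 206. 288.] c [307. 261.] [91. 59.] 1.2 zmax 43.0
top cups 0.55 [216. 187. 259. 223.] c [512. 129.] [145. 120.] 88.2 zmax 43.0
top gauze_pack 0.8 [184. 255. 204. 289.] c [308. 263.] [95. 60.] 3.5 zmax 43.0
top gauze_pack 0.24 [136. 264. 157. 281.] c [301. 403.] [46. 68.] 45.3 zmax 87.0
top pot 0.53 [136. 265. 160. 278.] c [308. 397.] [47. 47.] 71.0 zmax
[... 441 characters left out ...]
281. 345. 313.] c [ 376. -465.] [322. 110.] 74.8 zmax 34.0
scene plate 0.67 [209. 166. 229. 192.] c [413. 353.] [169.  79.] 72.2 zmax 43.0
scene plate 0.4 [173. 170. 202. 176.] c [326. 507.] [114.  41.] 10.0 zmax 10.0
scene cast_lower 0.66 [327. 208. 333. 223.] c [ 484. -301.] [653.  18.] 56.9 zmax 347.0
scene cups 0.9 [228. 190. 249. 216.] c [383. 110.] [58. 59.] 17.5 zmax 83.0
scene cups 0.41 [186. 169. 201. 190.] c [306. 384.] [31. 41.] 84.0 zmax 72.0
scene gauze_pack 0.55 [189. 184. 221. 206.] c [307. 259.] [93. 70.] 1.9 zmax 37.0
scene pot 0.55 [184. 169. 200. 188.] c [305. 382.] [26. 37.] 79.1 zmax 71.0
scene bottle 0.42 [325. 207. 335. 222.] c [ 485. -300.] [651.  18.] 56.9 zmax 205.0
```

View pics/t.png

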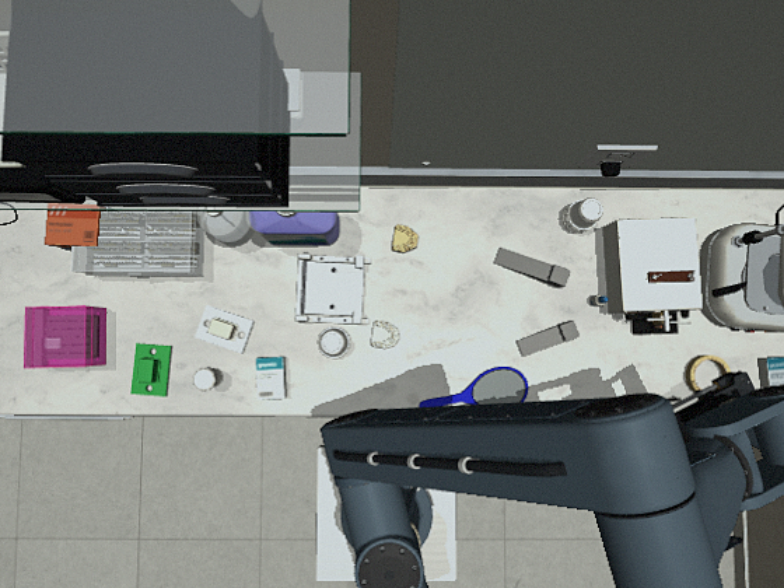

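View pics/s.png

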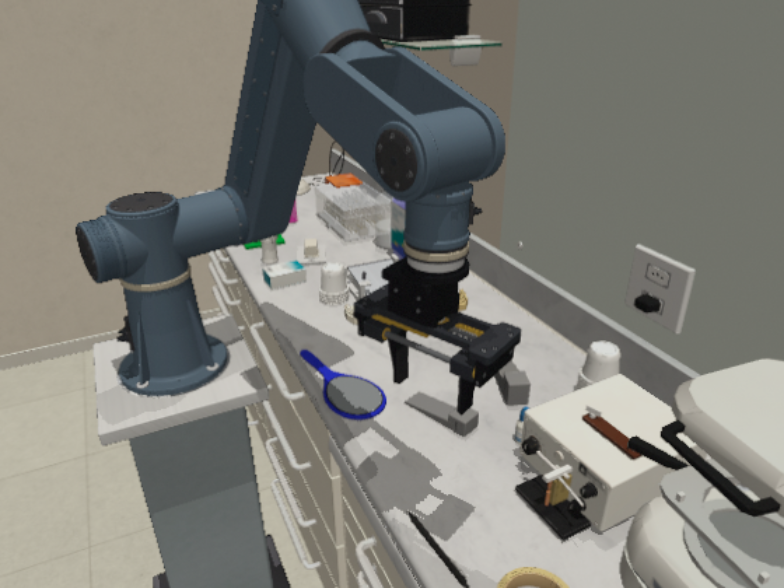

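```bash
cat > b.py <<'E'
from h import *
c=robot.camera("top");P=cloud(c)
save(c,"t2.png",(130,170,310,270),4.4)
def rect(m):
    q=P[m];rr=cv2.minAreaRect((q[:,:2]*1000).astype(np.float32));return np.round(rr[0]),np.round(rr[1]),round(rr[2],1)
x,y,z=P[...,0],P[...,1],P[...,2]
m=(abs(x-.513)<.11)&(abs(y-.126)<.11)
print("posts",np.round(P[m&(z>.046)&(z<.065)]*1000)[::2])
# table tilt
t=m&(abs(x-.513)<.06)&(abs(y-.126)<.035)&(z<.05)
q=P[t];A=np.c_[q[:,:2]-[.513,.126],np.ones(len(q))];print("tilt",np.linalg.lstsq(A,q[:,2],rcond=None)[0],len(q))
pl=(abs(c["image"].astype(int)[...,0]-c["image"][...,2])<0)
for r in robot.cut_out("top","plate"): print(r["p"],np.round(r["box"]))
g=np.zeros_like(z,bool);g[215:255,135:185]=1
print("plate",rect(g&(z>.005)&(z<.06)),"block",rect(g&(z>.03)&(z<.06)))
w=(abs(x-.566)<.12)&(abs(y+.334)<.12)&(z<.07)
print("wedge",rect(w&(z>.006)),"heel",rect(w&(z>.04)))
E
python3 b.py
```

```text
posts [[623. 133.  62.]
 [619. 136.  65.]
 [620. 131.  57.]
 [618. 137.  55.]
 [612. 215.  64.]
 [612. 230.  48.]
 [611. 220.  54.]
 [612. 214.  50.]
 [612. 207.  50.]
 [612. 201.  47.]
 [612. 195.  48.]
 [612. 189.  49.]
 [612. 179.  51.]
 [612. 172.  52.]
 [612. 166.  52.]
 [612. 160.  49.]
 [612. 153.  50.]
 [611. 147.  55.]
 [612. 141.  50.]
 [590. 198.  47.]
 [586. 192.  47.]
 [585.  70.  58.]
 [586.  64.  52.]
 [586.  58.  55.]
 [583. 195.  47.]
 [583. 182.  49.]
 [583.  71.  52.]
 [583.  64.  51.]
 [583.  58.  54.]
 [580. 188.  48.]
 [579.  67.  56.]
 [580.  61.  54.]
 [580.  55.  50.]
 [577.  67.  51.]
 [577.  61.  51.]
 [577.  55.  53.]
 [574.  67.  52.]
 [573.  61.  56.]
 [571.  70.  51.]
 [570.  64.  54.]
 [570.  58.  53.]
 [567.  67.  52.]
 [567.  61.  53.]
 [564.  70.  53.]
 [564.  64.  52.]
 [564.  58.  52.]
 [561.  67.  49.]
 [561.  61.  55.]
 [558. 124.  49.]
 [554. 124.  55.]
 [555. 118.  47.]
 [551. 121.  53.]
 [472. 130.  50.]
 [472. 123.  50.]
 [469. 126.  55.]
 [466. 127.  47.]
 [462. 193.  48.]
 [460.  76.  47.]
 [460.  70.  51.]
 [459.  63.  54.]
 [456.  76.  5
[... 258 characters left out ...]
443. 189.  48.]
 [444.  76.  53.]
 [444.  70.  51.]
 [444.  63.  51.]
 [440. 205.  50.]
 [441.  73.  49.]
 [441.  66.  52.]
 [441.  60.  51.]
 [437.  73.  55.]
 [438.  66.  52.]
 [438.  60.  50.]
 [434.  73.  52.]
 [434.  66.  57.]
 [434.  60.  56.]
 [418. 122.  55.]
 [419. 117.  47.]
 [415. 112.  64.]
 [412. 106.  64.]
 [409. 101.  51.]
 [406.  98.  49.]]
tilt [0.00625732 0.11040317 0.03188646] 807
0.7 [140. 217. 181. 251.]
0.67 [ 96. 246. 124. 281.]
0.2 [228. 235. 251. 258.]
plate (array([421., 378.]), array([127., 159.]), 1.2) block (array([418., 374.]), array([52., 34.]), 71.5)
wedge (array([ 568., -334.]), array([236., 240.]), 0.3) heel (array([ 601., -412.]), array([ 49., 166.]), 71.9)
```

View pics/t2.png

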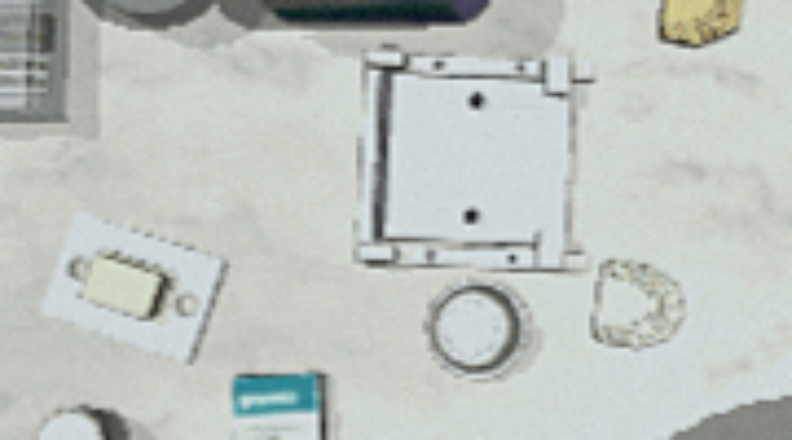

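```bash
cat >> h.py <<'E'
def go(tgt_mm, th_deg, n):
    """per-row deltas in tool axes to reach TCP tgt (mm), tool down with tool-x heading th"""
    o=robot.get_obs(); p=np.array(o["position"])*1000; r=R.from_quat(o["tool_rot"])
    t=np.radians(th_deg); X=np.array([np.cos(t),np.sin(t),0]);Z=np.array([0,0,-1.]);T=R.from_matrix(np.c_[X,np.cross(Z,X),Z])
    rv=(r.inv()*T).as_rotvec(); M=r.as_matrix()
    print("now",p.round(1),"heading",np.degrees(np.arctan2(M[1,0],M[0,0])).round(1),"q",np.round(o["q"],2),"t",round(o["time"],2))
    for i in range(n):
        rr=r*R.from_rotvec(rv*i/n)
        if i in(0,n//2,n-1): print(i,rr.inv().apply((np.array(tgt_mm)-p)/n).round(1),np.degrees(rv/n).round(2))
    print("total tool-axes",r.inv().apply(np.array(tgt_mm)-p).round(1),np.degrees(rv).round(2))
E
python3 -c "
from h import *
go([543,-392,240],68.8,8)
go([543,-392,240],-111.2,8)"
```

```text
now [ 269.5 -563.9  292.3] heading 25.5 q [-1.3   0.53  1.43  0.    1.18 -0.18] t 1.3
0 [40.1 -4.6  6.5] [ 0.    0.   -5.41]
4 [39.  10.5  6.5] [ 0.    0.   -5.41]
7 [34.5 20.9  6.5] [ 0.    0.   -5.41]
total tool-axes [320.9 -37.1  52.3] [  0.     0.   -43.26]
now [ 269.5 -563.9  292.3] heading 25.5 q [-1.3   0.53  1.43  0.    1.18 -0.18] t 1.3
0 [40.1 -4.6  6.5] [ 0.   -0.   17.09]
4 [ 10.5 -39.    6.5] [ 0.   -0.   17.09]
7 [-23.9 -32.6   6.5] [ 0.   -0.   17.09]
total tool-axes [320.9 -37.1  52.3] [  0.    -0.   136.74]
```

send_rows(deltas="40 -5 6 0 0 0 1;54 -6 8 0 0 0 1;54 -6 8 0 0 0 1;54 -6 8 0 0 0 1;54 -6 8 0 0 0 1;45 -6 8 0 0 -8.6 1;19 0 6 0 0 -8.7 1;0 0 0 0 0 -8.7 1;0 0 0 0 0 -8.7 1;0 0 0 0 0 -8.6 1")

```text
time: 2.55
position: [0.5419, -0.3917, 0.2401]
tool_rot: [0.823, 0.567, -0.0, -0.0]
ft_force: [-0.1, 0.5, -0.1]
grip_width: 0.0871
grip_force: 0.0
```

send_rows(deltas="0 0 0 0 0 0 1;0 0 0 0 0 0 1")

```text
time: 2.8
position: [0.5417, -0.3919, 0.2402]
tool_rot: [0.826, 0.564, 0.0, -0.0]
ft_force: [-0.1, -0.4, 0.4]
grip_width: 0.087
grip_force: 0.0
```

```bash
cat > c.py <<'E'
from h import *
c=robot.camera("wrist");P=cloud(c);save(c,"w1.png")
z=P[...,2]
for r in robot.cut_out("wrist","wedge"):
    m=r["region"]
    for nm,lo,hi in(("all",.003,.07),("heel",.04,.06)):
        k=m&(z>lo)&(z<hi)
        if k.sum()<20: continue
        q=(P[k][:,:2]*1000).astype(np.float32); rr=cv2.minAreaRect(q)
        print(round(r["p"],2),nm,np.round(rr[0],1),np.round(rr[1],1),round(rr[2],1),np.round(np.percentile(z[k],[5,50,95])*1000))
go([543,-392,100],68.8,6)
E
python3 c.py
```

```text
0.95 all [ 566.6 -333.8] [163.8  39.9] 68.9 [ 7. 24. 48.]
0.95 heel [ 544.  -391.7] [39.3 39.5] 69.2 [46. 48. 49.]
now [ 541.7 -391.9  240.3] heading 68.8 q [-0.79  0.64  1.36  0.    1.13 -0.42] t 2.9
0 [ 0.1  0.2 23.4] [ 0.   -0.   -0.01]
3 [ 0.1  0.2 23.4] [ 0.   -0.   -0.01]
5 [ 0.1  0.2 23.4] [ 0.   -0.   -0.01]
total tool-axes [  0.4   1.3 140.3] [ 0.   -0.   -0.04]
```

send_rows(deltas="1 2 40 0 0 0 1;0 0 45 0 0 0 1;0 0 45 0 0 0 1;0 0 25 0 0 0 1;0 0 8 0 0 0 1;0 0 0 0 0 0 0;0 0 0 0 0 0 0;0 0 0 0 0 0 0;0 0 0 0 0 0 0;0 0 0 0 0 0 0", newtons=55)

```text
time: 4.15
position: [0.544, -0.3917, 0.0777]
tool_rot: [0.825, 0.565, 0.0, 0.0]
ft_force: [-0.1, -0.1, -0.3]
grip_width: 0.0453
grip_force: 0.0
```

send_rows(deltas="0 0 0 0 0 0 0;0 0 -12 0 0 0 0;0 0 0 0 0 0 0")

```text
time: 4.53
position: [0.5444, -0.3921, 0.0903]
tool_rot: [0.825, 0.565, 0.0, 0.001]
ft_force: [0.1, 0.6, -1.4]
grip_width: 0.0395
grip_force: 55.0
```

```bash
python3 - <<'E'
from h import *
psi=88.;s=np.radians(psi);u=np.array([np.cos(s),np.sin(s)]);c0=np.array([513,126.])
for sx in (-250,-120): 
    g=c0+u*sx; print(sx,g); go([*g,89],psi,8)
E
```

```text
-250 [ 504.27512582 -123.84770675]
now [ 544.4 -392.1   90.3] heading 68.8 q [-0.79  0.84  1.44 -0.    0.86 -0.42] t 4.53
0 [ 29.5 -16.8   0.1] [ 0.01  0.01 -2.39]
4 [ 31.8 -11.6   0.1] [ 0.01  0.01 -2.39]
7 [33.1 -7.6  0.2] [ 0.01  0.01 -2.39]
total tool-axes [ 235.7 -134.3    0.9] [  0.1    0.07 -19.16]
-120 [508.8120604    6.07310076]
now [ 544.4 -392.1   90.3] heading 68.8 q [-0.79  0.84  1.44 -0.    0.86 -0.42] t 4.53
0 [ 44.8 -22.1   0.1] [ 0.01  0.01 -2.39]
4 [ 47.9 -14.4   0.1] [ 0.01  0.01 -2.39]
7 [49.3 -8.3  0.2] [ 0.01  0.01 -2.39]
total tool-axes [ 358.5 -176.9    0.7] [  0.1    0.07 -19.16]
```

send_rows(deltas="25 -14 0 0 0 0 0;40 -23 0 0 0 0 0;40 -23 0 0 0 0 0;40 -23 0 0 0 0 0;40 -23 0 0 0 0 0;33 -18 0 0 0 0 0;18 -10 0 0 0 -6.4 0;0 0 0 0 0 -6.4 0;0 0 0 0 0 -6.4 0;0 0 0 0 0 0 0")

```text
time: 5.78
position: [0.5044, -0.1232, 0.0894]
tool_rot: [0.719, 0.695, 0.0, 0.0]
ft_force: [-1.0, -1.0, -1.8]
grip_width: 0.0397
grip_force: 55.0
```

```bash
cat > d.py <<'E'
from h import *
c=robot.camera("wrist");P=cloud(c);save(c,"w2.png",s=1.4);np.savez("w2.npz",P=P,im=c["image"])
t=robot.camera("top");Q=cloud(t);np.savez("t2.npz",P=Q,im=t["image"]);save(t,"t3.png",(190,150,310,270),5)
go([504.3,-123.8,89],88,1)
E
python3 d.py
```

```text
now [ 504.3 -123.3   89.3] heading 87.9 q [-0.46  0.72  1.84  0.    0.58 -0.42] t 5.88
0 [-0.5 -0.   0.3] [ 0.02  0.01 -0.07]
total tool-axes [-0.5 -0.   0.3] [ 0.02  0.01 -0.07]
```

View pics/w2.png

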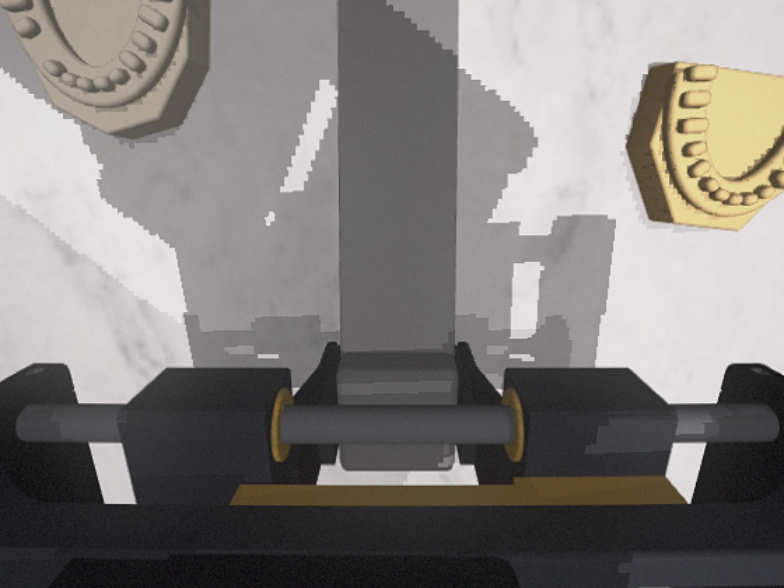

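View pics/t3.png

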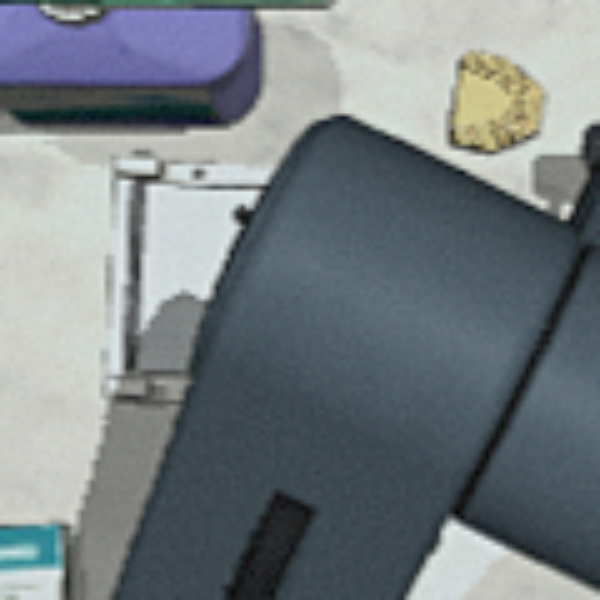

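send_rows(deltas="0 0 -40 0 0 0 0;0 0 -55 0 0 0 0;20 0 -55 0 0 0 0;40 0 -50 0 0 0 0;40 0 -10 0 0 0 0;0 0 0 0 0 0 0;0 0 0 0 0 0 0")

```text
time: 6.75
position: [0.5071, -0.0243, 0.2977]
tool_rot: [0.719, 0.695, -0.0, -0.0]
ft_force: [-0.1, -0.0, -1.9]
grip_width: 0.0394
grip_force: 55.0
```

```bash
sed -i '/top/d;s/w2/w3/g' d.py; python3 d.py; python3 - <<'E'
from h import *
r=robot.cut_out("wrist","stand");print([(round(a["p"],2),np.round(a["box"])) for a in r])
E
```

```text
now [507.2 -24.8 297.4] heading 88.0 q [-0.27  0.36  1.72 -0.    1.06 -0.23] t 6.8
0 [-99.    0.9 208.4] [-0.08  0.01 -0.02]
total tool-axes [-99.    0.9 208.4] [-0.08  0.01 -0.02]
[(0.85, array([212.,   0., 360., 134.])), (0.73, array([243.,   0., 329., 340.]))]
```

View pics/w3.png

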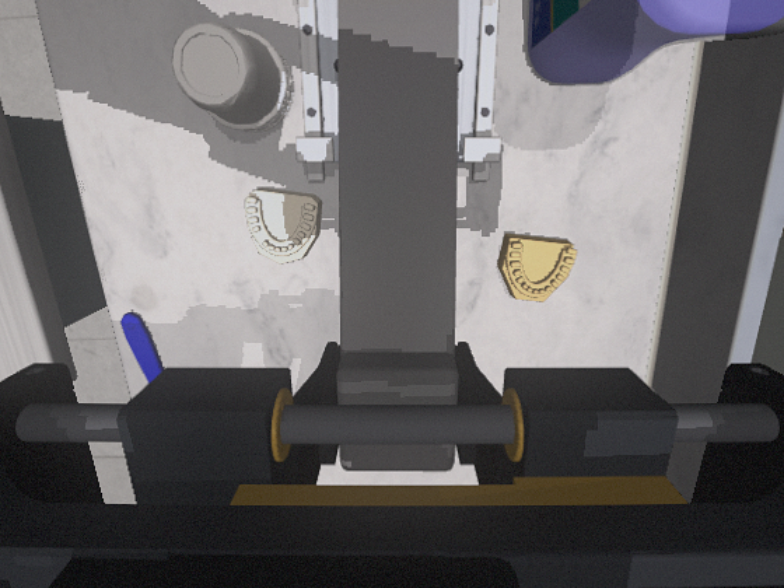

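```bash
python3 - <<'E'
from h import *
d=np.load("w3.npz");P=d["P"]*1000;x,y,z=P[...,0],P[...,1],P[...,2]
V=np.zeros(x.shape,bool);V[:132,195:365]=1
print("floor z",np.nanmedian(z[140:160,150:170]))
for nm,lo,hi in(("post+",44,60),("rail",8,18)):
  for sgn in(-1,1):
    m=V&(z>lo)&(z<hi)&((x-511)*sgn>40)&((x-511)*sgn<100)&(y<230)&(y>30)
    q=P[m]; rr=cv2.minAreaRect(q[:,:2].astype(np.float32))
    print(nm,sgn,m.sum(),"rect",np.round(rr[0],1),np.round(rr[1],1),round(rr[2],2),"y",np.percentile(q[:,1],[1,99]).round(1),"x",np.percentile(q[:,0],[1,99]).round(1),"z",np.median(q[:,2]).round(1))
    # outer edge line fit: per y bin the extreme x
    if nm=="rail":
      for f,n2 in((np.max,"max"),(np.min,"min")):
        ys=np.arange(q[:,1].min(),q[:,1].max(),2.); e=[(yy,f(q[abs(q[:,1]-yy)<2][:,0])) for yy in ys if (abs(q[:,1]-yy)<2).sum()>5]
        e=np.array(e);k=np.polyfit(e[:,0],e[:,1],1);print("  ",n2,"dx/dy deg",np.degrees(np.arctan(k[0])).round(2),"x at y126",np.polyval(k,126).round(1),"resid",np.std(e[:,1]-np.polyval(k,e[:,0])).round(2))
E
```

```text
floor z -0.06709741401220187
post+ -1 504 rect [452.2  91.2] [49.5 66.5] 13.65 y [ 59.1 126.6] x [434.  468.4] z 51.7
post+ 1 504 rect [572.   90.4] [28.  73.2] 3.48 y [ 54.8 123.6] x [556.5 587.2] z 51.8
rail -1 1477 rect [430.2 112.1] [134.3  36.6] 87.56 y [ 45.7 177.5] x [415.4 450.2] z 11.8
   max dx/dy deg 2.41 x at y126 448.5 resid 0.8
   min dx/dy deg 3.08 x at y126 429.4 resid 7.65
rail 1 1383 rect [583.2 106.8] [134.4  15.1] 88.36 y [ 40.7 173. ] x [575.2 591. ] z 12.0
   max dx/dy deg 1.66 x at y126 590.2 resid 0.5
   min dx/dy deg 1.69 x at y126 576.9 resid 0.33
```

send_rows(deltas="-30 0 0 0 0 0 0;-45 0 30 0 0 0 0;-20 0 50 0 0 0 0;0 0 50 0 0 0 0;0 0 45 0 0 0 0;0 0 25 0 0 0 0;0 0 15 0 0 0 0;0 0 4 0 0 0 0;0 0 0 0 0 0 0")

```text
time: 7.98
position: [0.5047, -0.1196, 0.0794]
tool_rot: [0.719, 0.695, 0.0, 0.0]
ft_force: [0.2, 0.2, -1.8]
grip_width: 0.0399
grip_force: 55.0
```

```bash
cat > g.py <<'E'
from h import *
import sys
y=float(sys.argv[1]); z=float(sys.argv[2])
go([512.6+(y-127)*.0332,y,z],88.1,1)
o=robot.get_obs();print(np.round(o["ft_force"],1),np.round(o["moment"],2),o["grip_width"],"tip stand x",(o["position"][1]*1000-127+145))
E
python3 g.py -122 77.5
```

```text
now [ 504.7 -119.6   79.4] heading 88.0 q [-0.45  0.74  1.85 -0.    0.55 -0.41] t 7.97
0 [-2.5 -0.3  1.9] [ 0.05  0.02 -0.08]
total tool-axes [-2.5 -0.3  1.9] [ 0.05  0.02 -0.08]
[ 0.2  0.2 -1.8] [-0.07 -0.12  0.04] 0.03985929208441322 tip stand x -101.55257935279803
```

send_rows(deltas="0 -0.4 2 0 0 0 0;0 0 0 0 0 0 0;8 0 0 0 0 0 0;15 0 0 0 0 0 0;15 0 0 0 0 0 0;12 0 0 0 0 0 0;0 0 0 0 0 0 0")

```text
time: 8.85
position: [0.5056, -0.0673, 0.0775]
tool_rot: [0.719, 0.695, 0.0, -0.0]
ft_force: [-0.1, 3.4, 5.6]
grip_width: 0.0399
grip_force: 55.0
```

```bash
python3 g.py 12 77.7
```

```text
now [505.6 -67.3  77.5] heading 88.1 q [-0.35  0.74  1.87  0.    0.53 -0.32] t 8.85
0 [79.4  0.5 -0.2] [ 0.01 -0.06  0.  ]
total tool-axes [79.4  0.5 -0.2] [ 0.01 -0.06  0.  ]
[-0.1  3.4  5.6] [ 0.65 -0.24 -0.01] 0.039939258672729475 tip stand x -49.336860404995946
```

send_rows(deltas="10 0 0 0 0 0 0;12 0.1 0 0 0 0 0;12 0.1 0 0 0 0 0;12 0.1 0 0 0 0 0;12 0.1 0 0 0 0 0;6 0.1 0 0 0 0 0;0 0 0 0 0 0 0")

```text
time: 9.72
position: [0.5092, -0.0055, 0.0775]
tool_rot: [0.719, 0.695, 0.0, 0.001]
ft_force: [0.6, -2.1, 5.2]
grip_width: 0.0397
grip_force: 55.0
```

```bash
python3 g.py 12 77.5
```

```text
now [509.2  -5.5  77.5] heading 88.1 q [-0.23  0.74  1.87 -0.    0.53 -0.2 ] t 9.72
0 [17.4 -1.  -0. ] [ 0.12  0.05 -0.03]
total tool-axes [17.4 -1.  -0. ] [ 0.12  0.05 -0.03]
[ 0.6 -2.1  5.2] [-0.21 -0.11  0.07] 0.03969013222073572 tip stand x 12.549514604104957
```

send_rows(deltas="5 -0.3 0 0 0 0 0;5 -0.3 0 0 0 0 0;3 0 0 0 0 0 0;0 0 0 0 0 0 0")

```text
time: 10.22
position: [0.509, 0.007, 0.0775]
tool_rot: [0.719, 0.695, 0.0, 0.001]
ft_force: [0.2, -5.1, 5.0]
grip_width: 0.0395
grip_force: 55.0
```

send_rows(deltas="3 0 0 0 0 0 0;0 0 0 0 0 0 0")

```text
time: 10.48
position: [0.5091, 0.0098, 0.0775]
tool_rot: [0.719, 0.695, 0.0, 0.001]
ft_force: [0.2, -5.8, 5.8]
grip_width: 0.0396
grip_force: 55.0
```

send_rows(deltas="2 0 0 0 0 0 0;0 0 0 0 0 0 0")

```text
time: 10.72
position: [0.5092, 0.0116, 0.0775]
tool_rot: [0.719, 0.695, 0.0, 0.001]
ft_force: [0.7, -6.8, 5.6]
grip_width: 0.0397
grip_force: 55.0
```

send_rows(deltas="2 0 0 0 0 0 0;0 0 0 0 0 0 0")

```text
time: 10.98
position: [0.5094, 0.0124, 0.0774]
tool_rot: [0.719, 0.695, -0.0, 0.002]
ft_force: [-0.9, -12.2, 5.7]
grip_width: 0.0398
grip_force: 55.0
```

send_rows(deltas="1.5 0 0 0 0 0 0;0 0 0 0 0 0 0")

```text
time: 11.22
position: [0.5094, 0.0128, 0.0774]
tool_rot: [0.718, 0.696, -0.001, 0.002]
ft_force: [-1.4, -18.3, 5.7]
grip_width: 0.0399
grip_force: 55.0
```

send_rows(deltas="1 0 0 0 0 0 0;0 0 0 0 0 0 0")

```text
time: 11.48
position: [0.5095, 0.013, 0.0775]
tool_rot: [0.718, 0.696, -0.001, 0.002]
ft_force: [-2.7, -22.8, 4.4]
grip_width: 0.0395
grip_force: 55.0
```

send_rows(deltas="1.5 0 0 0 0 0 0;0 0 0 0 0 0 0;0 0 0 0 0 0 0")

```text
time: 11.85
position: [0.5096, 0.0135, 0.0774]
tool_rot: [0.718, 0.696, -0.002, 0.003]
ft_force: [-2.2, -28.1, 5.5]
grip_width: 0.0393
grip_force: 55.0
```

send_rows(deltas="1 0 0 0 0 0 0;0 0 0 0 0 0 0;0 0 0 0 0 0 0")

```text
time: 12.22
position: [0.5097, 0.0137, 0.0774]
tool_rot: [0.718, 0.696, -0.002, 0.003]
ft_force: [-3.4, -32.6, 4.6]
grip_width: 0.0395
grip_force: 55.0
```

```bash
python3 g.py 13 77.5
```

```text
now [509.7  13.7  77.4] heading 88.2 q [-0.19  0.74  1.87 -0.01  0.53 -0.15] t 12.22
0 [-0.8 -0.8 -0.1] [0.09 0.42 0.14]
total tool-axes [-0.8 -0.8 -0.1] [0.09 0.42 0.14]
[ -3.4 -32.6   4.6] [-4.59  0.77  0.01] 0.03946789594128663 tip stand x 31.739609659910997
```

send_rows(deltas="-2 0 0 0 0 0 0;-2 0 0 0 0 0 0;0 0 0 0 0 0 0.75;0 0 0 0 0 0 0.75;0 0 0 0 0 0 0.75;0 0 0 0 0 0 0.75")

```text
time: 12.98
position: [0.5082, 0.0163, 0.0769]
tool_rot: [0.719, 0.695, -0.0, -0.0]
ft_force: [-0.6, -0.5, 0.5]
grip_width: 0.0639
grip_force: 0.0
```

send_rows(deltas="0 0 -20 0 0 0 0.75;0 0 -45 0 0 0 0.75;0 0 -55 0 0 0 0.75;-20 0 -55 0 0 0 1;-20 0 -50 0 0 0 1;0 0 0 0 0 0 1;0 0 0 0 0 0 1")

```text
time: 13.85
position: [0.5063, -0.0238, 0.3016]
tool_rot: [0.719, 0.695, -0.0, -0.001]
ft_force: [-0.6, 0.0, -0.6]
grip_width: 0.0863
grip_force: 0.0
```

```bash
sed -i 's/w3/w4/g' d.py; python3 d.py; python3 - <<'E'
from h import *
d=np.load("w4.npz");P=d["P"]*1000;z=P[...,2]
S=np.array([512.6,127]);s=np.radians(88.1);u=np.array([np.cos(s),np.sin(s)]);v=np.array([-u[1],u[0]])
a=(P[...,:2]-S)@u;b=(P[...,:2]-S)@v
m=(abs(a)<62)&(abs(b)<35)&(z>20)&(z<50);print("table px",m.sum());q=np.c_[a[m],b[m],np.ones(m.sum())];k=np.linalg.lstsq(q,z[m],rcond=None)[0];print("table tilt",k.round(4))
# pins
for sg in(-1,1):
    m=(abs(b-42*sg)<12)&(abs(a)<20)&(z>46)&(z<66);print("pin",sg,m.sum(),a[m].mean().round(1),b[m].mean().round(1),P[m].mean(0).round(1), z[m].max().round(1) if m.any() else 0)
m=(a<-88)&(a>-200)&(abs(b)<35)&(z>40)&(z<55)
q=P[m][:,:2].astype(np.float32);rr=cv2.minAreaRect(q);print("heel",rr, "stand xy",a[m].mean(),b[m].mean())
m=(a<-72)&(a>-200)&(abs(b)<35)&(z>8)&(z<55);rr=cv2.minAreaRect(np.float32(P[m][:,:2]));print("wedge vis",rr)
go([418,374,260],71.5,12)
E
```

```text
now [505.9 -23.5 300.8] heading 88.1 q [-0.27  0.36  1.71  0.    1.07 -0.23] t 13.9
0 [-100.5    2.4  211.7] [-0.18 -0.05  0.06]
total tool-axes [-100.5    2.4  211.7] [-0.18 -0.05  0.06]
table px 7196
table tilt [-7.00000e-04 -4.00000e-04  3.80312e+01]
pin -1 98 -2.2 -41.8 [554.3 123.4  55.5] 60.4
pin 1 96 -2.2 41.4 [471.2 126.2  55.6] 61.4
heel ((509.4769287109375, 12.629873275756836), (39.66059875488281, 39.84701919555664), 88.37325286865234) stand xy -113.82654668658631 -0.7876444776953467
wedge vis ((509.9305725097656, 23.689571380615234), (61.8090934753418, 39.96106719970703), 87.95780181884766)
now [505.9 -23.5 300.8] heading 88.1 q [-0.27  0.36  1.71  0.    1.07 -0.23] t 13.9
0 [32.9 -8.4  3.5] [-0.02 -0.    1.38]
6 [ 31.3 -13.1   3.4] [-0.02 -0.    1.38]
11 [ 29.5 -16.8   3.4] [-0.02 -0.    1.38]
total tool-axes [ 394.3 -101.2   41.5] [-0.18 -0.03 16.56]
```

View pics/w4.png

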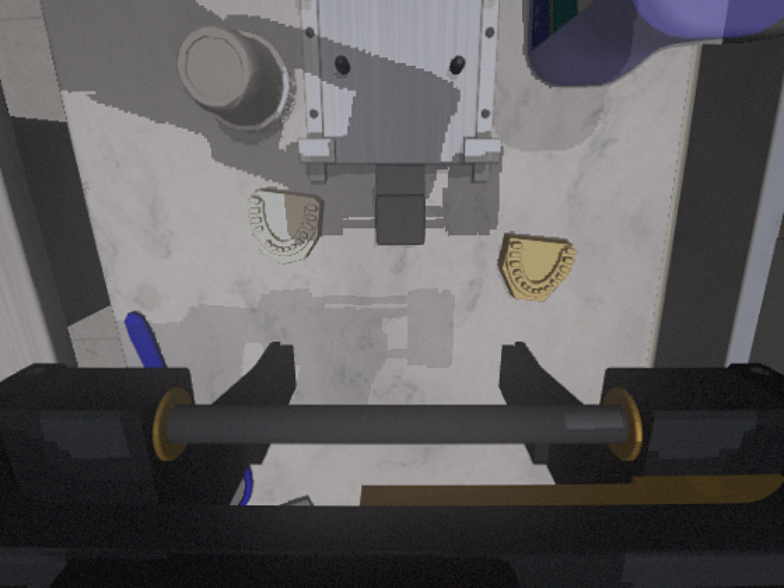

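send_rows(deltas="30 -8 0 0 0 0 1;50 -13 4 0 0 0 1;55 -14 6 0 0 0 1;55 -14 6 0 0 0 1;55 -14 6 0 0 0 1;55 -14 6 0 0 0 1;50 -12 6 0 0 0 1;30 -8 6 0 0 5.5 1;14 -4 1 0 0 5.5 1;0 0 0 0 0 5.5 1")

```text
time: 15.15
position: [0.4189, 0.3745, 0.2584]
tool_rot: [0.811, 0.585, -0.003, -0.0]
ft_force: [0.9, -0.5, -0.2]
grip_width: 0.0874
grip_force: 0.0
```

send_rows(deltas="0 0 0 0 0 0 1;0 0 0 0 0 0 1")

```text
time: 15.4
position: [0.4203, 0.3731, 0.2599]
tool_rot: [0.811, 0.585, -0.001, -0.0]
ft_force: [-0.4, -0.4, -0.3]
grip_width: 0.0872
grip_force: 0.0
```

```bash
python3 - <<'E'
from h import *
c=robot.camera("wrist");P=cloud(c)*1000;save(c,"w5.png");z=P[...,2]
for r in robot.cut_out("wrist","plate"):
    for nm,lo,hi in(("plate",5,14),("block",38,50)):
        k=r["region"]&(z>lo)&(z<hi)
        if k.sum()<50: continue
        rr=cv2.minAreaRect(np.float32(P[k][:,:2]));print(round(r["p"],2),nm,k.sum(),np.round(rr[0],1),np.round(rr[1],1),round(rr[2],1))
go([418,374,85],71.5,1)
t=robot.camera("top");save(t,"t5.png",(130,170,310,270),4.4)
E
```

```text
0.71 plate 6592 [325.2 542.8] [ 81.1 117.8] 86.1
0.71 block 2251 [325.9 543. ] [34.4 52.4] 85.7
now [420.7 373.  260.5] heading 71.6 q [0.53 0.48 1.62 0.   1.03 0.85] t 15.5
0 [  0.2  -2.7 175.5] [-0.05  0.05  0.07]
total tool-axes [  0.2  -2.7 175.5] [-0.05  0.05  0.07]
```

```bash
python3 - <<'E'
from h import *
c=robot.camera("wrist");P=cloud(c)*1000;z=P[...,2]
n=np.hypot(P[...,0]-418,P[...,1]-374)<85
for nm,lo,hi in(("plate",5,14),("block",40,50)):
    k=n&(z>lo)&(z<hi)
    k=cv2.morphologyEx(k.astype(np.uint8),cv2.MORPH_OPEN,np.ones((3,3)))>0
    rr=cv2.minAreaRect(np.float32(P[k][:,:2]));print(nm,k.sum(),np.round(rr[0],1),np.round(rr[1],1),round(rr[2],1))
go([418,374,83],71.5,1)
E
```

```text
plate 5056 [419.4 377. ] [116.7  80.2] 71.4
block 1555 [419.3 377.5] [52.1 33.6] 72.2
now [420.9 373.1 260.9] heading 71.5 q [0.53 0.48 1.62 0.   1.03 0.85] t 15.6
0 [ -0.   -3.  177.9] [-0.02  0.01  0.04]
total tool-axes [ -0.   -3.  177.9] [-0.02  0.01  0.04]
```

View pics/w5.png

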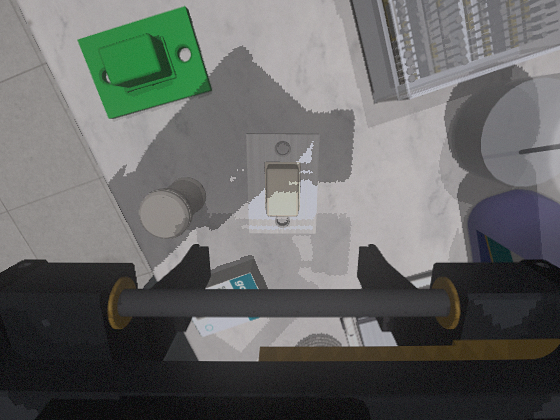

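send_rows(deltas="3.5 -2.6 30 0 0 0 1;0 0 45 0 0 0 1;0 0 50 0 0 0 1;0 0 35 0 0 0 1;0 0 12 0 0 0 1;0 0 0 0 0 0 1;0 0 0 0 0 0 0;0 0 0 0 0 0 0;0 0 0 0 0 0 0;0 0 0 0 0 0 0", newtons=45)

```text
time: 16.85
position: [0.4197, 0.3776, 0.0896]
tool_rot: [0.811, 0.585, 0.0, 0.0]
ft_force: [-0.4, 1.1, -0.6]
grip_width: 0.0548
grip_force: 0.0
```

send_rows(deltas="0 0 0 0 0 0 0;0 0 0 0 0 0 0;0 0 0 0 0 0 0")

```text
time: 17.23
position: [0.4196, 0.3774, 0.089]
tool_rot: [0.811, 0.585, -0.0, 0.0]
ft_force: [-0.2, 1.0, -0.4]
grip_width: 0.0335
grip_force: 45.0
```

```bash
python3 - <<'E'
from h import *
go([512.6,127,220],-1.9,10)
E
```

```text
now [419.6 377.4  89. ] heading 71.5 q [ 0.53  0.75  1.73 -0.    0.66  0.86] t 17.23
0 [-20.8  16.8 -13.1] [0.   0.   7.34]
5 [ -6.7  25.9 -13.1] [0.   0.   7.34]
9 [  6.9  25.8 -13.1] [0.   0.   7.34]
total tool-axes [-208.1  167.5 -130.9] [ 0.    0.   73.45]
```

send_rows(deltas="0 0 -25 0 0 0 0;0 0 -50 0 0 0 0;0 0 -36 0 0 0 0;-30 24 0 0 0 0 0;-45 36 0 0 0 0 0;-45 36 0 0 0 0 0;-45 36 0 0 0 0 0;-30 24 0 0 0 0 0;-13 11.5 0 0 0 9 0;0 0 0 0 0 9.2 0")

```text
time: 18.48
position: [0.513, 0.1254, 0.1995]
tool_rot: [0.895, 0.445, -0.0, -0.0]
ft_force: [-0.2, 0.7, -3.5]
grip_width: 0.0339
grip_force: 45.0
```

send_rows(deltas="0 0 0 0 0 9.2 0;0 0 0 0 0 9.2 0;0 0 0 0 0 9.2 0;0 0 0 0 0 9.2 0;0 0 0 0 0 9.2 0;0 0 0 0 0 9.2 0;0 0 0 0 0 0 0;0 0 0 0 0 0 0")

```text
time: 19.48
position: [0.5123, 0.1271, 0.1998]
tool_rot: [1.0, -0.015, -0.0, 0.0]
ft_force: [0.5, -0.2, -2.3]
grip_width: 0.0335
grip_force: 45.0
```

```bash
python3 - <<'E'
from h import *
c=robot.camera("wrist");P=cloud(c)*1000;np.savez("w6.npz",P=P,im=c["image"]);
t=robot.camera("top");Q=cloud(t)*1000
im=np.hstack([c["image"],cv2.resize(t["image"][150:270,190:310],(420,420))])
cv2.imwrite("pics/w6.png",cv2.resize(im[:,:,::-1],(784,336)))
go([512.6,127,200],-1.9,1)
z=P[...,2]; o=robot.get_obs();p=np.array(o["position"])*1000
k=(abs(z-(p[2]-79))<4)&(np.hypot(P[...,0]-p[0],P[...,1]-p[1])<85);print(k.sum())
rr=cv2.minAreaRect(np.float32(P[k][:,:2]));print("plate top",rr)
E
```

```text
now [512.5 127.1 199.9] heading -1.8 q [ 0.03  0.53  1.76 -0.    0.85  1.63] t 19.57
0 [ 0.1  0.1 -0.1] [0.   0.03 0.12]
total tool-axes [ 0.1  0.1 -0.1] [0.   0.03 0.12]
11025
plate top ((511.13934326171875, 127.67433166503906), (80.61811828613281, 117.20588684082031), 88.14762115478516)
```

View pics/w6.png

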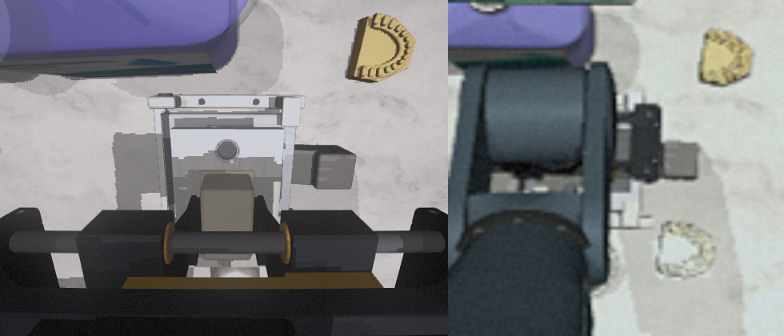

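```bash
python3 - <<'E'
import numpy as np
P=np.load("w6.npz")["P"];x,y,z=P[...,0],P[...,1],P[...,2]
m=(z>9)&(z<15)&(x>565)&(x<600)&(y>60)&(y<200)
for Y in(90,110,130,150,170):
    k=m&(abs(y-Y)<8);
    if k.sum()>9: print("rail",Y,np.percentile(x[k],[2,98]).round(1))
for nm,a,b in(("rail12",9,15),("top ends",16,60)):
    k=(z>a)&(z<b)&(x>570)&(x<592)&(y>20)&(y<230);print(nm,k.sum(),np.percentile(y[k],[1,99]).round(1))
k=(z>44)&(z<60)&(x>555)&(x<592)&(y>20)&(y<230);
h=np.histogram(y[k],np.arange(30,230,5));print(h[0])
# from w4: pin points by height
P=np.load("w4.npz")["P"]*1000;x,y,z=P[...,0],P[...,1],P[...,2]
for X in(554.5,471):
  k=(abs(x-X)<12)&(abs(y-125)<20)&(z>57)&(z<64);print("pin tip",X,k.sum(),P[k].mean(0).round(1),y[k].max().round(1),y[k].min().round(1))
E
```

```text
rail 90 [576.1 589.1]
rail 110 [576.7 589.8]
rail 130 [577.2 590.4]
rail 150 [577.9 591.8]
rail 170 [578.5 592.4]
rail12 2172 [ 39.9 206.2]
top ends 2023 [ 55.2 202.3]
[  0   0   0   0  13 234 240 235 176   0   0   0   0   0   0   0   0   0
   0   0   0   0   0   0   0   0   0   0   0  14  31  34  35  31  14   0
   0   0   0]
pin tip 554.5 35 [554.7 124.   58.9] 127.5 121.3
pin tip 471 36 [470.7 127.   58.9] 130.6 124.3
```

send_rows(deltas="0.7 1.3 10 0 0 0 0;0 0 22 0 0 0 0;0 0 14 0 0 0 0;0 0 5 0 0 0 0;0 0 3 0 0 0 0;0 0 3 0 0 0 0;0 0 0 0 0 0 0")

```text
time: 20.45
position: [0.5134, 0.1258, 0.1433]
tool_rot: [1.0, -0.016, 0.0, -0.0]
ft_force: [0.9, 0.4, -3.3]
grip_width: 0.0336
grip_force: 45.0
```

send_rows(deltas="0 0 3 0 0 0 0;0 0 3 0 0 0 0;0 0 0 0 0 0 0")

```text
time: 20.82
position: [0.5131, 0.1258, 0.1368]
tool_rot: [1.0, -0.016, -0.0, 0.0]
ft_force: [0.6, -0.5, -2.6]
grip_width: 0.034
grip_force: 45.0
```

send_rows(deltas="0 0 3 0 0 0 0;0 0 3 0 0 0 0;0 0 2 0 0 0 0;0 0 1 0 0 0 0;0 0 0 0 0 0 0")

```text
time: 21.45
position: [0.5132, 0.1258, 0.128]
tool_rot: [1.0, -0.016, -0.0, -0.0]
ft_force: [-0.5, -0.4, -3.7]
grip_width: 0.0336
grip_force: 45.0
```

send_rows(deltas="0 0 0.7 0 0 0 0;0 0 0 0 0 0 0")

```text
time: 21.7
position: [0.5133, 0.1258, 0.1274]
tool_rot: [1.0, -0.016, 0.0, -0.0]
ft_force: [0.4, -0.2, -2.4]
grip_width: 0.0338
grip_force: 45.0
```

send_rows(deltas="0 0 0.7 0 0 0 0;0 0 0 0 0 0 0")

```text
time: 21.95
position: [0.5133, 0.1258, 0.1271]
tool_rot: [1.0, -0.016, 0.0, -0.0]
ft_force: [-1.0, 0.9, 2.2]
grip_width: 0.0334
grip_force: 45.0
```

Contact (force up). Release and retreat.

send_rows(deltas="0 0 0.3 0 0 0 0;0 0 0 0 0 0 0.7;0 0 0 0 0 0 0.7;0 0 0 0 0 0 0.7;0 0 0 0 0 0 0.7;0 0 -15 0 0 0 0.7;0 0 -35 0 0 0 0.7;0 0 -50 0 0 0 0.7;-30 0 -50 0 0 0 0.7")

```text
time: 23.08
position: [0.4852, 0.1266, 0.279]
tool_rot: [1.0, -0.017, 0.002, -0.0]
ft_force: [0.4, -0.0, 0.9]
grip_width: 0.0609
grip_force: 0.0
```

send_rows(deltas="-40 0 -20 0 0 0 1;-30 0 0 0 0 0 1;0 0 0 0 0 0 1;0 0 0 0 0 0 1")

```text
time: 23.58
position: [0.4146, 0.129, 0.2971]
tool_rot: [1.0, -0.016, 0.001, -0.0]
ft_force: [0.5, 0.2, -0.4]
grip_width: 0.0853
grip_force: 0.0
```

```bash
python3 - <<'E'
from h import *
c=robot.camera("wrist");P=cloud(c)*1000;save(c,"w7.png");z=P[...,2]
k=(abs(z-48)<6)&(np.hypot(P[...,0]-512.6,P[...,1]-126)<72)&(abs(P[...,1]-126)<44)
k=cv2.erode(k.astype(np.uint8),np.ones((5,5)))>0
q=P[k];A=np.c_[q[:,:2]-[512.6,126],np.ones(len(q))];print(len(q),np.linalg.lstsq(A,q[:,2],rcond=None)[0],np.percentile(q[:,2],[2,98]))
rr=cv2.minAreaRect(np.float32(q[:,:2]));print(rr)
m=(abs(P[...,0]-509)<40)&(P[...,1]<38)&(P[...,1]>-20)&(z>42)&(z<54)
if m.sum()>20: print("heel",cv2.minAreaRect(np.float32(P[m][:,:2])))
E
```

```text
4865 [ 1.53317893e-03 -7.80249597e-04  4.80465508e+01] [46.50663892 49.59034848]
((513.1063232421875, 126.13076782226562), (76.33336639404297, 112.10687255859375), 88.05506896972656)
heel ((509.8078918457031, 12.81439208984375), (40.70809555053711, 39.322418212890625), 87.12371063232422)
```

View pics/w7.png

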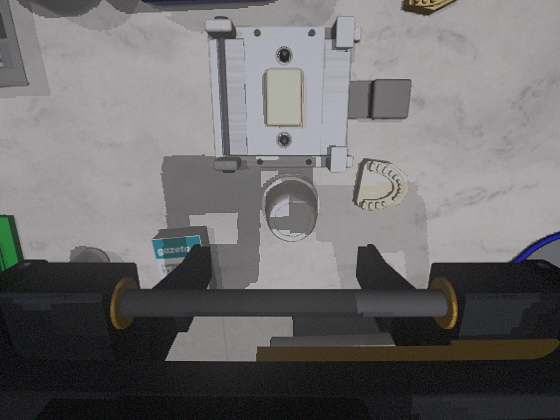

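The picture shows the plate flat on the table with both pins in its holes (px 284,55 and 284,140), top at 48 mm. The wedge is still jammed square at px (390,98), and nothing else in view has moved.

```bash
python3 -c "
from rig import robot
print(robot.hand_in())"
```

```text
the job is handed in; nothing more can be done
None
```

The job is handed in at about 24 s: the tall wedge is jammed square under the table's front edge, the table measures level at 38 mm, and the plate with the plaster block lies flush over both pins (top at 48 mm).

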